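# Space the slats of a drying rack with a hooked spacer

## Task

Space out the slats of the little drying rack with the hooked wooden spacer that has the thick nose: lower it astride the loose slat next to the screwed-down one, nose towards the screwed-down slat, and drag the slat along until the nose comes up to that slat. Lift it, step it on to the last loose slat and do the same against the slat just set, so that both gaps are about equal (some 40 mm) and the slats lie square across the rack. Then stand the spacer upright on its legs on the bench, beside the rack and clear of it.

Things in the scene. Friction and masses are not known exactly. Their poses are not given: they have to be found in the camera images.
- rack: Fixed rack on the bench (sizes in mm): two bearers along y, 20 wide, 30 high, at x = -65 and 65, from y = -30 to 290, open between but for low ties at the ends, and a dark slat 180 x 36 x 20 screwed across them at y = 0 (screw heads on top). Origin on the bench under this slat's centre; y runs along the row to the loose slats. Slat tops are at z = 50.
- slat_a: Loose dark slat 180 x 36 x 20 mm (x, y, z), about 120 g, lying across the bearers next to the screwed slat, at first 70 to 85 mm of gap from it and up to 3 degrees askew; slides easily. Origin at the centre of its underside, x along its length, y as the rack's y. At rack y = 76 its gap is 40 mm.
- slat_b: The second loose slat, like the first (180 x 36 x 20 mm), farther along the row, at first at rack y of 198 to 235 mm; origin and axes likewise. At rack y = 152 mm, with the first at 76, both gaps are 40 mm.
- spacer: Wooden upside-down U, 50 mm wide (x), 94 long, 160 g, on the bench; the lookalike is smaller (34 by 76, nose 10). Origin at leg-tip level, mid-notch. In mm: nose leg y -54 to -26, notch to 26 (8 play each side of a slat), hook leg to 40; legs 26 high, bridge z 26 to 44, handle post on top to z 94, 44 (x) by 28 (y), centred at y -7: grip along y. Yaw starts within 23 degrees of 0, nose to world -y.
Mind the look-alikes: they are no part of the job. What is shaped like the spacer but blue is not meant.

How it is judged:
By the outcome, as a careful person would: the job done as asked, in the order asked, and still so for the second after the job is handed in, with the robot touching nothing.
It also fails if it takes over 51 s, if anything falls off the work surface, if the arm or the gripper's body presses on something with over 40 N, if the wrist force passes 120 N, or if a joint passes its speed limit or range.

## Robot

A 6-joint arm with a two-finger parallel gripper is mounted at the origin on the work surface. World frame = base frame: x ahead of the robot, y to its left, z up, the work surface at z = 0. Lengths are in m, angles in degrees, forces in N, time in s.
With the tool pointing down it reaches from about 0.25 to 0.725 m from the base axis. Payload 9.7 kg.
Tool frame: the origin (TCP) lies between the finger pads; the fingertips stand 19 mm ahead of it and the grasp point (between the pads) is the TCP; x points along the fingers, y is the direction in which the jaws open and shut, and the axes are right-handed (so a half turn about x gives the same grasp; the last joint's range is limited). The gripper opens to 85 mm and grips with 20 to 120 N. Pads are 22 mm wide; open, the fingers measure 114 mm over their backs; the gripper's body (76 mm by 85 mm) begins 54 mm behind the grasp point. The pads swing forward as they close: fully open they stand 13 mm farther back than shut.
Start: joints at [65.604, 4.979, 10.078, 95.1, 0, 90], TCP at [0.227, 0.501, 0.23] pointing down, gripper open.
Joint ranges: [-179.16, 179.16], [-48.56, 103.87], [-65.8, 70.77], [-126.05, 130.52], [-82.76, 87.17], [-180, 180]. Speed limits (degrees/s): [127.2, 127.2, 147.25, 180, 180, 180].

## Interface

Orientations are given as [roll, pitch, yaw] about the fixed x, y, z axes, in that order (R = Rz(yaw) Ry(pitch) Rx(roll)).
In Python, from workcell import bot gives the robot as it stands. The module is installed in compiled form; this text tells all that it offers.
- The arm moves only by the shell command python3 -m handwheel 'ROWS' [FORCE]. ROWS is JSON, a list of rows, each a list of 7 numbers: the turn, a rotation vector about the tool's x, y, z in degrees, then the shift along the tool's x, y, z in m, then the closure, from -1 (fully open) to 1 (shut), so that 0 is half open. In form: [[ax, ay, az, dx, dy, dz, fingers], ...]. A call has 1 to 20 rows; each row is the pose to reach, as a shift and turn from the pose commanded when the call began, along the tool's axes at that moment; what a row does not reach only later rows make up. A row lasts 1/8 s, in which the tool goes at most 62.5 mm and 10.7 degrees, less where a joint would pass 70% of its speed; a pose out of reach is approached as far as the arm can. A call with a gripper value outside its range is refused whole. The fingers move at their own pace and stop on an object; FORCE is the grip in N (left out, the last holds). Time passes only in rows, so rows that repeat a pose let the fingers close. It gives the time, the measured TCP pose, the force and the opening at its end, in the units of the state.
- bot.get_obs(): the state, without advancing time (a new reading comes with each control period).
- bot.camera(name): name is "scene" or "top" or "wrist"; returns a dict with "frame" (384x512x3 uint8, red, green, blue), "fx", "fy", "cx", "cy" (pixels), "k1" (the pictures are not rectified: a ray, as slopes to the right and down, at radius r is drawn at 1 + k1 r^2 times it, then the intrinsics apply), "R" (3x3) and "t" (3): a world point X has camera coordinates R X + t; the wrist camera has in their place "tool_from_camera" (4x4, takes a point from camera to tool coordinates, whose origin is the TCP and whose axes are the tool frame's). Camera axes: x right, y down, z forward; pixel columns grow to the right and rows downward; lengths in m; the calibration is good to about 2 mm. A picture is of the moment at which its call begins: read the wrist's pose just before it. There is no depth.
- bot.job_done(): hands the job in, once; it reports no verdict.
Trained networks look in a picture, given as the dict that the camera call returned (one of the last four; its "shot" number tells which), for a name from the list of things; names that differ only in an ending like _2 or _b are one class to them, and where a whole thing is asked for, a point or a joint stands for the part that bears it (a point fixed in the world has none). Each returns a list of dicts, best first, with "conf" (0 to 1); they miss things now and then, are a little off and sometimes report something else, mostly with a low value. They report only what shows in the picture. A call takes as long as a camera call. They do not tell look-alikes from the thing itself.
- bot.look_for(name, picture): "bbox" ([left, top, width, height] as shares, 0 to 1, of the picture: columns of its width, rows of its height, round what is visible of it).
- bot.tip_of(name, picture): "centre" ([column, row] as shares, 0 to 1, of the picture: columns of its width, rows of its height: a listed point, or the origin of a listed thing).
The state is a dict: "time": time; "q": joint angles; "qd": joint speeds; "joint_efforts": joint torques, N m; "ee_pos": TCP position; "tcp_rot": TCP orientation; "wrist_force": force on the tool from outside, world axes, zero at the start; "torque": the same for the moment, N m; "opening": finger opening in m.
Only numpy, scipy, OpenCV 4.12 (cv2) and the standard library are available. Lean on these libraries where they do the work, as an engineer would, in place of code of your own. Each camera call takes 0.05 s, during which the arm holds its last target.

## Working session

There is one attempt and no reset: what is moved stays moved. The work goes in short steps, Python scripts to look and compute and a shell command to move; the robot and the scene stay as the last step left them, time stands still between calls to the robot, and variables do not carry over. Pictures are saved under pics/ and viewed, and the job is handed in when it is done.

```bash
mkdir -p pics
cat > h.py <<'E'
import numpy as np, cv2
from workcell import bot
from scipy.spatial.transform import Rotation as Ro
def snap(n,f):
    p=bot.camera(n); cv2.imwrite('pics/'+f,cv2.cvtColor(p['frame'],cv2.COLOR_RGB2BGR)); return p
def ray(p,u,v):
    # pixel -> slopes
    xd=(u-p['cx'])/p['fx']; yd=(v-p['cy'])/p['fy']; x,y=xd,yd
    for _ in range(30):
        s=1+p['k1']*(x*x+y*y); x,y=xd/s,yd/s
    return np.array([x,y,1.])
def onz(p,u,v,z,pose=None):
    d=ray(p,u,v)
    if 'R' in p:
        R=np.array(p['R']);t=np.array(p['t']); c=-R.T@t; d=R.T@d
    else:
        T=np.array(p['tool_from_camera']); Rt,tt=pose
        d=Rt@(T[:3,:3]@d); c=tt+Rt@T[:3,3]
    return c+d*(z-c[2])/d[2]
def proj(p,X):
    c=np.array(p['R'])@np.array(X)+np.array(p['t']); x,y=c[:2]/c[2]; s=1+p['k1']*(x*x+y*y)
    return np.array([p['fx']*x*s+p['cx'],p['fy']*y*s+p['cy']])
def pose():
    o=bot.get_obs(); return Ro.from_euler('xyz',o['tcp_rot'],degrees=True).as_matrix(),np.array(o['ee_pos'])
E
python3 - <<'E'
from h import *
o=bot.get_obs();print(o)
for n in('top','scene','wrist'):
    p=snap(n,n+'0.png'); print(n,p['fx'],p['k1'])
    for k in('rack','slat_a','spacer'):
        for d in bot.look_for(k,p): print(k,'box',np.round(np.array(d['bbox'])*[512,384,512,384]),round(d['conf'],2))
        for d in bot.tip_of(k,p): print(k,'tip',np.round(np.array(d['centre'])*[512,384],1),round(d['conf'],2))
print(pose()[0])
E
```

```text
{'time': 0.0, 'q': array([ 6.56068804e+01,  5.01067161e+00,  1.00356727e+01,  9.50973952e+01,
       -3.93268690e-04,  8.99990483e+01]), 'qd': array([0.00651741, 0.21544094, 0.04988939, 0.06604967, 0.02320893,
       0.05153804]), 'joint_efforts': array([ 1.48622985e-03, -5.20391572e+01,  4.64797568e+01,  1.64684089e-02,
        1.69739992e-04, -2.75153127e-05]), 'ee_pos': array([0.22706318, 0.50071307, 0.22929807]), 'tcp_rot': array([ -89.6897056 ,   89.92760476, -114.08187323]), 'wrist_force': array([ 0.19505731, -0.25582481,  0.71476287]), 'torque': array([ 0.00295132, -0.04874152,  0.07637143]), 'opening': 0.08511734569651941}
top 386.8254151036604 -0.09641167048335195
rack box [123. 117. 151.  85.] 0.61
rack tip [258.  161.7] 0.71
slat_a box [190. 110.  24.  85.] 0.95
slat_a box [152. 110.  28.  80.] 0.86
slat_a tip [202.1 151.3] 0.71
slat_a tip [164.2 150.7] 0.67
spacer box [358. 197.  46.  30.] 0.98
spacer box [378. 239.  39.  51.] 0.63
spacer tip [390.  262.6] 0.97
spacer tip [375.6 215.4] 0.86
scene 364.8142617264824 -0.09337723630098796
rack box [249. 125. 153. 135.] 0.96
rack tip [285.2 227.4] 0.82
rack tip [327.  185.3] 0.68
slat_a box [321. 133.  75.  61.] 0.7
slat_a box [289. 158.  82.  64.] 0.58
slat_a tip [357.7 162.5] 0.98
slat_a tip [327.4 188.2] 0.77
spacer box [ 59. 223.  61.  52.] 0.65
spacer tip [145.1 278.5] 0.74
spacer tip [ 98.8 259.8] 0.56
wrist 327.39547293554955 -0.06362824290320483
[[ 6.32645210e-07  4.13053088e-01  9.10706949e-01]
 [ 1.56047908e-05  9.10706949e-01 -4.13053088e-01]
 [-1.00000000e+00  1.44727074e-05 -5.86945263e-06]]
```

View pics/top0.png

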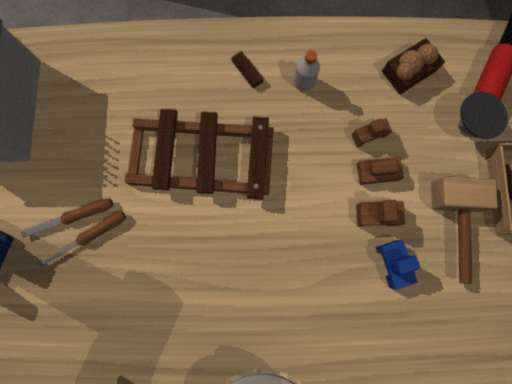

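View pics/scene0.png

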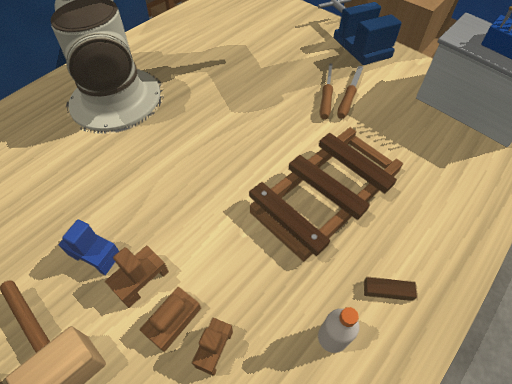

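View pics/wrist0.png

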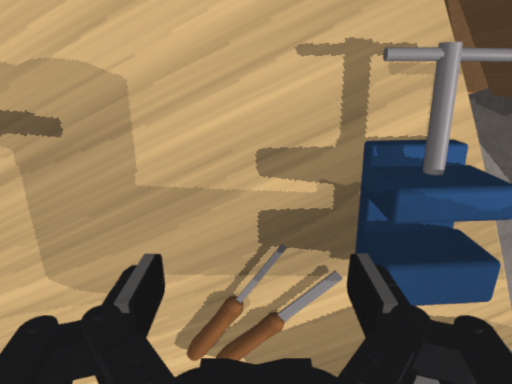

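Run:
```python
import cv2,numpy as np
t=cv2.imread('pics/top0.png');s=cv2.imread('pics/scene0.png')
a=cv2.resize(t[110:240,340:420],None,fx=4.5,fy=4.5,interpolation=2)
b=cv2.resize(s[235:375,95:250],None,fx=2.8,fy=2.8,interpolation=2)
h=585;o=np.zeros((h,800,3),'uint8');o[:,:360]=a[:h];o[:b.shape[0],364:364+b.shape[1]]=b[:, :436]
cv2.imwrite('pics/crop1.png',o)
from h import *
p=bot.camera('top')
for n,u,v,z in[('sp',380,213,0),('mid',380,170,0),('small',372,132,0),('l',358,205,.03),('r',405,221,.03)]: print(n,onz(p,u,v,z).round(4))
R=np.array(p['R']);print(R.round(3),(-R.T@p['t']).round(3))
```

```text
sp [ 0.4558 -0.2732  0.    ]
mid [ 0.5541 -0.2802  0.    ]
small [ 0.6446 -0.2683  0.    ]
l [ 0.4712 -0.2162  0.03  ]
r [ 0.4343 -0.3174  0.03  ]
[[-0.016 -1.    -0.005]
 [-0.985  0.016 -0.171]
 [ 0.171  0.002 -0.985]] [0.372 0.007 0.855]
```

View pics/crop1.png

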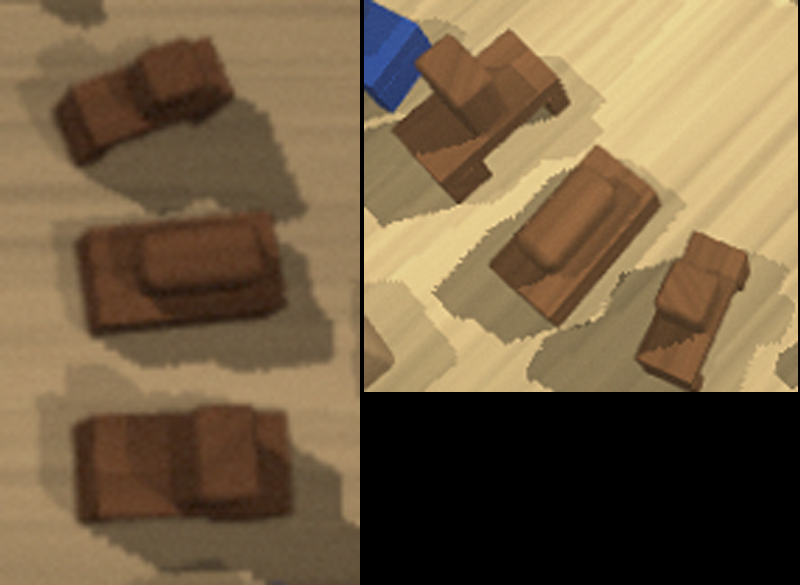

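```bash
cat > fit.py <<'E'
from h import *
from scipy.optimize import minimize
def box(x0,x1,y0,y1,z0,z1): return np.array([[x,y,z] for x in(x0,x1) for y in(y0,y1) for z in(z0,z1)])/1000.
SP=[box(-25,25,-54,-26,0,44),box(-25,25,-54,40,26,44),box(-25,25,26,40,0,44),box(-22,22,-21,7,44,94)]
SL=[box(-90,90,-18,18,0,20)]
def place(B,x,y,yaw,z=0):
    c,s=np.cos(np.radians(yaw)),np.sin(np.radians(yaw)); R=np.array([[c,-s,0],[s,c,0],[0,0,1]])
    return [b@R.T+[x,y,z] for b in B]
def sil(p,B,S=4):
    m=np.zeros((384*S,512*S),np.uint8)
    for b in B:
        q=np.array([proj(p,X) for X in b]); q=((q+.5)*S-.5)
        cv2.fillConvexPoly(m,cv2.convexHull(np.round(q).astype(np.int32)),255)
    return cv2.resize(m,(512,384),interpolation=cv2.INTER_AREA)/255.
def fit(p,mask,B,x0,z=0,S=4):
    def f(v): s=sil(p,place(B,v[0]/1000,v[1]/1000,v[2],z),S); return np.abs(s-mask).sum()
    best=None
    for d in(-4,0,4):
        s0=np.array(x0)+[0,0,d]
        r=minimize(f,s0,method='Nelder-Mead',options=dict(initial_simplex=s0+np.array([[0,0,0],[8,0,0],[0,8,0],[0,0,5]]),xatol=.05,fatol=.1))
        if best is None or r.fun<best.fun: best=r
    return best
def draw(img,p,B,col):
    for b in B:
        q=[proj(p,X) for X in b]
        for i in range(8):
            for j in range(i+1,8):
                if bin(i^j).count('1')==1: cv2.line(img,tuple(np.round((q[i]+.5)*4).astype(int).tolist()),tuple(np.round((q[j]+.5)*4).astype(int).tolist()),col,1)
E
python3 - <<'E'
from fit import *
p=bot.camera('top'); f=p['frame'].astype(int)
for u,v in[(390,210),(366,212),(380,225),(350,213),(390,232),(259,157),(206,150),(165,150),(240,129),(230,187),(225,160)]: print(u,v,f[v,u])
E
```

```text
390 210 [89 55 38]
366 212 [100  62  35]
380 225 [87 70 51]
350 213 [143 119  88]
390 232 [104  89  64]
259 157 [51 31 20]
206 150 [52 23 18]
165 150 [52 28 14]
240 129 [106  69  46]
230 187 [106  68  44]
225 160 [101  85  62]
```

```bash
cat > scan.py <<'E'
from fit import *
def masks(p):
    f=cv2.GaussianBlur(p['frame'],(0,0),.7).astype(float); r=(f[...,0]+3)/(f[...,2]+3)
    return r,f[...,0]
def comp(m,u,v):
    n,l=cv2.connectedComponents(m.astype(np.uint8)); 
    k=l[v,u]; return (l==k).astype(float) if k else None
E
python3 - <<'E'
from scan import *
p=bot.camera('top'); r,R=masks(p)
ms=comp(r>1.95,366,212); print(ms.sum())
cv2.imwrite('pics/mask.png',np.hstack([(r>1.95)*255.,((r>1.75)&(R<78))*255.])[::1,::1].astype(np.uint8)[100:260])
x=onz(p,380,213,.02)
b=fit(p,ms,SP,[x[0]*1000,x[1]*1000,0]);print('spacer',b.x.round(2),b.fun)
img=cv2.resize(cv2.cvtColor(p['frame'],cv2.COLOR_RGB2BGR),None,fx=4,fy=4,interpolation=cv2.INTER_CUBIC)
draw(img,p,place(SP,b.x[0]/1e3,b.x[1]/1e3,b.x[2]),(0,255,0))
for n,u,v in[('fix',259,157),('a',206,150),('b',165,150)]:
    m=comp((r>1.75)&(R<78),u,v); x=onz(p,u,v,.04)
    b=fit(p,m,SL,[x[0]*1000,x[1]*1000,0],z=.03); print(n,m.sum(),b.x.round(2),b.fun)
    draw(img,p,place(SL,b.x[0]/1e3,b.x[1]/1e3,b.x[2],.03),(0,255,0))
cv2.imwrite('pics/fit_r.png',img[400:840,440:1140]);cv2.imwrite('pics/fit_s.png',img[760:960,1380:1680])
E
```

```text
1098.0
spacer [ 452.14 -257.59    1.22] 114.69411764705882
fix 5306.0 [578.62  -3.49  -4.03] 4119.666666666666
a 5306.0 [591.27 109.73  -2.55] 4002.733333333333
b 5306.0 [601.92 202.11  -4.37] 4053.337254901961
```

View pics/fit_r.png

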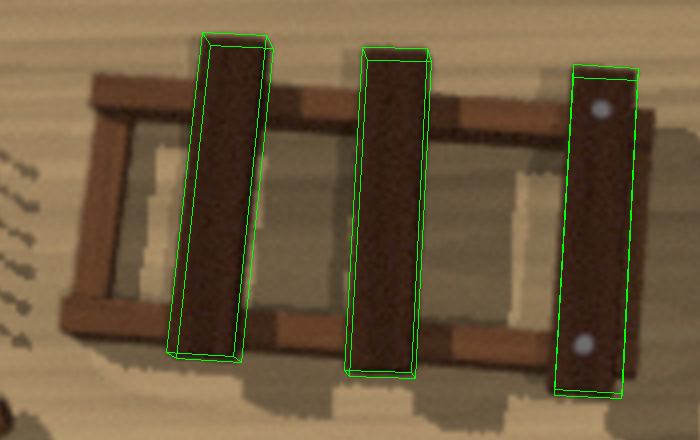

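View pics/fit_s.png

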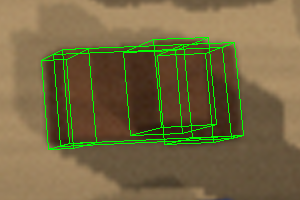

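```bash
cat >> scan.py <<'E'
SPOSE={}
def slats(p,guess,thr=70,it=3):
    r,R=masks(p); out={}
    D=((r>1.6)&(R<thr)).astype(float)
    for n,g in guess.items():
        g=np.array(g,float)
        for _ in range(it):
            w=cv2.dilate((sil(p,place(SL,g[0]/1e3,g[1]/1e3,g[2],.03))>0).astype(np.uint8),np.ones((7,7)))
            b=fit(p,D*w,SL,g,z=.03); g=b.x
        out[n]=(g,b.fun)
    return out
E
python3 - <<'E'
from scan import *
p=bot.camera('top')
img=cv2.resize(cv2.cvtColor(p['frame'],cv2.COLOR_RGB2BGR),None,fx=4,fy=4,interpolation=cv2.INTER_CUBIC)
for thr in(66,74):
  o=slats(p,dict(fix=[578,-3,-4],a=[591,105,-3],b=[600,200,-4]),thr)
  for n,(g,f) in o.items():
    print(thr,n,g.round(2),f)
    if thr==66: draw(img,p,place(SL,g[0]/1e3,g[1]/1e3,g[2],.03),(0,255,0))
# bearers outline: rack direction from y-row of slat centres / screws
s=[onz(p,440/4+600.5/4-.5,100+108.5/4-.5,.052),onz(p,110+584/4-.5,100+344.5/4-.5,.052)]; print(s, np.degrees(np.arctan2(*(s[0]-s[1])[[1,0]])))
cv2.imwrite('pics/fit_r2.png',img[400:840,440:1140])
E
```

```text
66 fix [578.26  -4.82  -3.9 ] 337.54117647058825
66 a [591.49 108.78  -1.62] 222.57647058823528
66 b [600.8  201.08  -3.91] 271.7450980392157
74 fix [576.85  -3.71  -4.2 ] 411.321568627451
74 a [591.53 109.5   -1.68] 217.5607843137255
74 b [600.36 201.94  -4.77] 245.40392156862742
[array([ 0.6433038 , -0.00663888,  0.052     ]), array([0.51346574, 0.00448597, 0.052     ])] -4.8972824353911255
```

View pics/fit_r2.png

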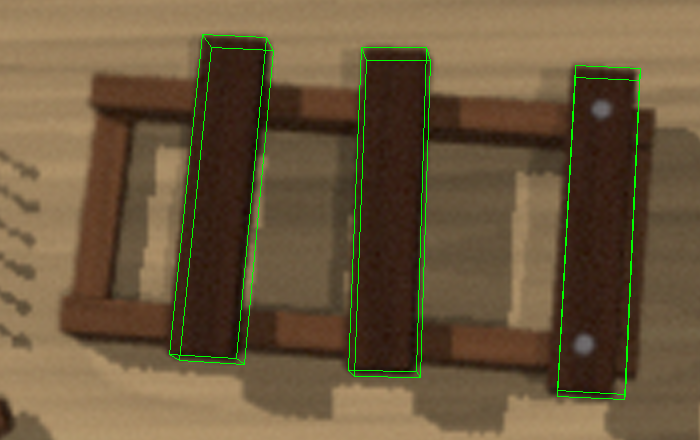

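Run:
```python
from scan import *
p=bot.camera('wrist'); print(np.array(p['tool_from_camera']).round(3))
R,t=pose()
for u,v in[(0,0),(511,0),(0,383),(511,383),(256,192)]:
    d=np.array(p['tool_from_camera'])[:3,:3]@ray(p,u,v); print(u,v,d.round(3))
```

```text
[[-0.001 -0.329  0.944 -0.145]
 [ 1.    -0.     0.    -0.   ]
 [ 0.     0.944  0.329 -0.085]
 [ 0.     0.     0.     1.   ]]
0 0 [ 1.148 -0.838 -0.256]
511 0 [ 1.147  0.839 -0.256]
0 383 [ 0.735 -0.84   0.932]
511 383 [0.734 0.84  0.932]
256 192 [0.941 0.002 0.338]
```

```bash
python3 -m handwheel '[[-22,0,0,-0.07,-0.21,0.505,-1],[-22,0,0,-0.07,-0.21,0.505,-1],[-22,0,0,-0.07,-0.21,0.505,-1],[-22,0,0,-0.07,-0.21,0.505,-1],[-22,0,0,-0.07,-0.21,0.505,-1],[-22,0,0,-0.07,-0.21,0.505,-1],[-22,0,0,-0.07,-0.21,0.505,-1],[-22,0,0,-0.07,-0.21,0.505,-1],[-22,0,0,-0.07,-0.21,0.505,-1],[-22,0,0,-0.07,-0.21,0.505,-1],[-22,0,0,-0.07,-0.21,0.505,-1],[-22,0,0,-0.07,-0.21,0.505,-1]]'
python3 - <<'E'
from scan import *
R,t=pose(); p=snap('wrist','w1.png'); np.savez('w1.npz',R=R,t=t,f=p['frame']); print(t,R.round(3),bot.get_obs()['qd'].round(2))
E
```

```text
time: 2.8
ee_pos: [0.5997, 0.102, 0.3004]
tcp_rot: [34.0, 90.0, 31.7]
wrist_force: [0.4, 0.2, 0.3]
opening: 0.0854
[0.5996619  0.10202417 0.30035826] [[ 0.     0.04   0.999]
 [ 0.     0.999 -0.04 ]
 [-1.     0.     0.   ]] [ 0.06 -0.09  0.06 -0.03 -0.05 -0.14]
```

View pics/w1.png

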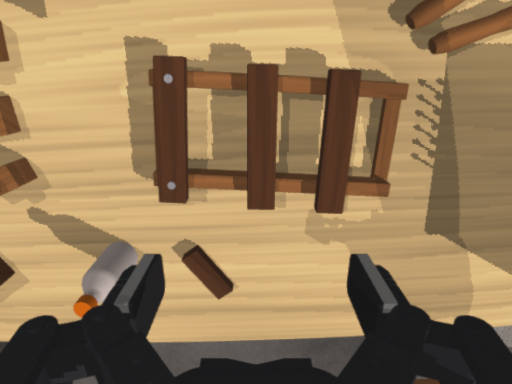

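```bash
cat >> scan.py <<'E'
def world(p,R,t):
    T=np.array(p['tool_from_camera']); W=R@T[:3,:3]; c=t+R@T[:3,3]
    p=dict(p); p['R']=W.T; p['t']=-W.T@c; return p
E
python3 - <<'E'
from scan import *
R,t=pose(); p=world(bot.camera('wrist'),R,t); r,Rd=masks(p)
for u,v in[(170,130),(262,130),(337,130),(225,82),(230,182),(230,130),(145,60),(205,110)]: print(u,v,p['frame'][v,u],r[v,u].round(2))
img=cv2.resize(cv2.cvtColor(p['frame'],cv2.COLOR_RGB2BGR),None,fx=4,fy=4,interpolation=cv2.INTER_CUBIC)
s=[onz(p,168,78.5,.052),onz(p,171.5,185.5,.052)]; print(s,np.degrees(np.arctan2(*(s[1]-s[0])[[1,0]])))
# bearer outer corners (z=.03)
for q in[(407,85),(405,98),(389,181),(389,194),(151,70)]: print(q,onz(p,*q,.03).round(4))
for thr in(85,100):
  o=slats(p,dict(fix=[578,-3,-4],a=[591,105,-3],b=[600,200,-4]),thr)
  for n,(g,f) in o.items():
    print(thr,n,g.round(2),f)
    if thr==85: draw(img,p,place(SL,g[0]/1e3,g[1]/1e3,g[2],.03),(0,255,0))
cv2.imwrite('pics/fit_r3.png',cv2.resize(img[160:900,560:1660],None,fx=.72,fy=.72))
E
```

```text
170 130 [82 51 36] 2.24
262 130 [82 52 35] 2.24
337 130 [84 53 35] 2.29
225 82 [144  93  56] 2.49
230 182 [149  96  56] 2.56
230 130 [140 117  83] 1.67
145 60 [145 121  85] 1.68
205 110 [191 158 110] 1.72
[array([0.51312307, 0.00493821, 0.052     ]), array([ 0.6426614 , -0.00653141,  0.052     ])] -5.059905734034712
(407, 85) [0.5313 0.2918 0.03  ]
(405, 98) [0.547  0.2907 0.03  ]
(389, 181) [0.6553 0.2798 0.03  ]
(389, 194) [0.674  0.2816 0.03  ]
(151, 70) [ 0.5021 -0.0202  0.03  ]
85 fix [579.36  -2.09  -5.5 ] 2586.807843137255
85 a [592.03 102.19  -5.26] 2320.4470588235295
85 b [599.84 197.18  -8.09] 2195.2901960784316
100 fix [578.1   -2.44  -5.15] 491.7372549019608
100 a [591.73 108.55  -2.53] 390.5803921568627
100 b [600.75 201.78  -4.78] 500.52941176470597
```

View pics/fit_r3.png

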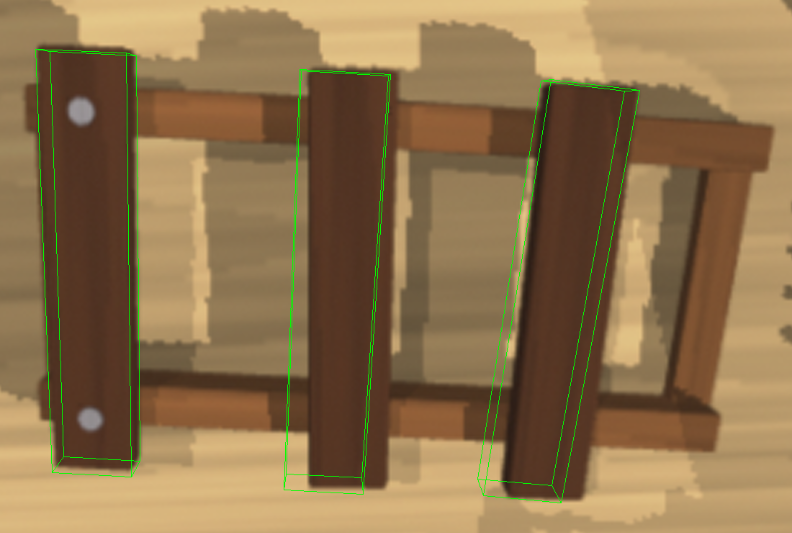

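```bash
python3 -m handwheel '[[-3.5,0,0,0.05,-0.372,-0.132,-1],[-3.5,0,0,0.05,-0.372,-0.132,-1],[-3.5,0,0,0.05,-0.372,-0.132,-1],[-3.5,0,0,0.05,-0.372,-0.132,-1],[-3.5,0,0,0.05,-0.372,-0.132,-1],[-3.5,0,0,0.05,-0.372,-0.132,-1],[-3.5,0,0,0.05,-0.372,-0.132,-1],[-3.5,0,0,0.05,-0.372,-0.132,-1],[-3.5,0,0,0.05,-0.372,-0.132,-1]]'
python3 - <<'E'
from scan import *
R,t=pose(); p=world(snap('wrist','w2.png'),R,t);print(t,R.round(3))
r,Rd=masks(p)
img=cv2.resize(cv2.cvtColor(p['frame'],cv2.COLOR_RGB2BGR),None,fx=4,fy=4,interpolation=cv2.INTER_CUBIC)
u,v=np.round(proj(p,[.452,-.24,.044])).astype(int);print(u,v)
for th in(1.95,2.05):
  m=comp(r>th,u,v); print(m.sum()); b=fit(p,m,SP,[452,-258,1]);print(b.x.round(2),b.fun)
draw(img,p,place(SP,b.x[0]/1e3,b.x[1]/1e3,b.x[2]),(0,255,0))
cv2.imwrite('pics/fit_s2.png',img[v*4-280:v*4+280,u*4-400:u*4+400])
E
```

```text
time: 4.03
ee_pos: [0.4532, -0.2642, 0.2503]
tcp_rot: [-8.9, 90.0, -7.7]
wrist_force: [0.3, -0.7, 0.2]
opening: 0.0856
[ 0.45320919 -0.26416518  0.25034665] [[ 0.001 -0.02   1.   ]
 [-0.     1.     0.02 ]
 [-1.    -0.     0.001]]
278 156
4301.0
[ 4.5190e+02 -2.5822e+02  3.0000e-02] 251.33333333333331
4193.0
[ 4.5237e+02 -2.5805e+02  4.2000e-01] 350.3921568627451
```

View pics/fit_s2.png

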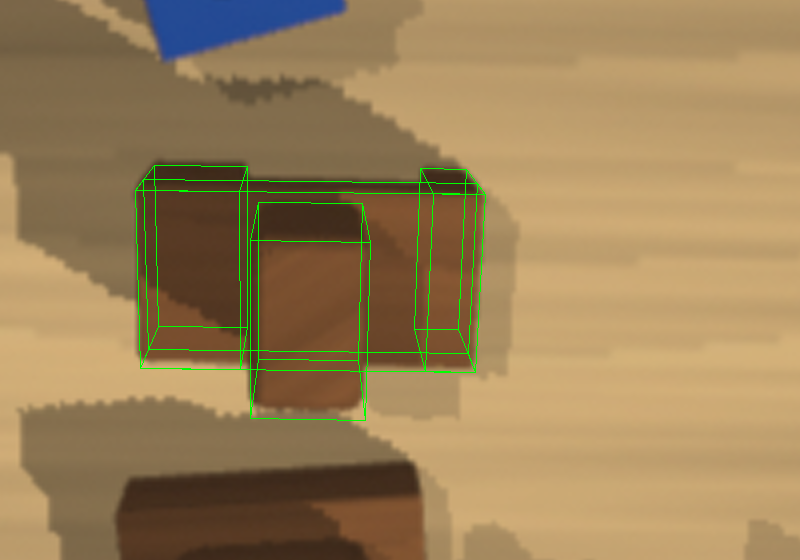

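The item at top-view pixel (380,213) is the right one. It measures 50×94, has the thick nose on the -y side and an upright post. (372,132) is the small lookalike, (380,170) is a solid block with no notch, and (397,265) is blue.

```bash
python3 -m handwheel '[[0.8,0,0,0.06,-0.001,-0.001,-1],[0.8,0,0,0.12,-0.001,-0.001,-1],[0.8,0,0,0.16,-0.001,-0.001,-1],[0.8,0,0,0.176,-0.001,-0.001,-1],[0.8,0,0,0.176,-0.001,-0.001,-1],[0.8,0,0,0.176,-0.001,-0.001,0.2],[0.8,0,0,0.176,-0.001,-0.001,0.6],[0.8,0,0,0.176,-0.001,-0.001,1],[0.8,0,0,0.176,-0.001,-0.001,1],[0.8,0,0,0.176,-0.001,-0.001,1],[0.8,0,0,0.176,-0.001,-0.001,1]]' 70
```

```text
time: 5.45
ee_pos: [0.4523, -0.2662, 0.0749]
tcp_rot: [-22.2, 89.9, -21.9]
wrist_force: [-1.0, 2.1, 6.4]
opening: 0.0267
```

```bash
python3 -m handwheel '[[0,0,0,-0.05,0,0,1],[0,0,0,-0.11,0,0,1],[0,0,0,-0.125,0,0,1],[0,0,0,-0.125,0,0,1]]'
cat >> scan.py <<'E'
def go(x,y,z,heading):
    "print tool-frame delta to reach mm target"
    R,t=pose(); h=np.degrees(np.arctan2(R[1,1],R[0,1])); d=R.T@(np.array([x,y,z])/1e3-t)
    print('now',(t*1e3).round(1),'h',h.round(2),'tilt',R[:,0].round(4),'ax',(h-heading).round(2),'d',d.round(4),'F',bot.get_obs()['wrist_force'].round(1))
RO=np.array([578,-1.2]);RY=-5.0
def rk(x,y):
    c,s=np.cos(np.radians(RY)),np.sin(np.radians(RY)); return RO+np.array([c*x-s*y,s*x+c*y])
def irk(X):
    c,s=np.cos(np.radians(RY)),np.sin(np.radians(RY)); d=np.asarray(X)[:2]-RO; return np.array([c*d[0]+s*d[1],-s*d[0]+c*d[1]])
E
python3 - <<'E'
from scan import *
T=rk(0,103.6);print(T);go(*T,170,85)
p=snap('wrist','w3.png')
E
```

```text
time: 5.95
ee_pos: [0.4522, -0.2664, 0.1993]
tcp_rot: [-32.6, 89.9, -32.3]
wrist_force: [-0.4, -0.1, -3.3]
opening: 0.0262
[587.02933495 102.00577072]
now [ 452.2 -266.4  199.3] h 90.29 tilt [ 1.e-03 -6.e-04 -1.e+00] ax 5.29 d [0.0292 0.3677 0.1367] F [-0.4 -0.1 -3.3]
```

View pics/w3.png

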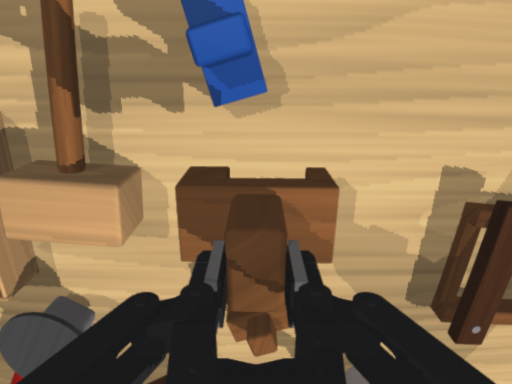

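```bash
python3 -m handwheel '[[5.3,0,0,0,0.368,0.137,1],[5.3,0,0,0,0.368,0.137,1],[5.3,0,0,0,0.368,0.137,1],[5.3,0,0,0,0.368,0.137,1],[5.3,0,0,0,0.368,0.137,1],[5.3,0,0,0,0.368,0.137,1],[5.3,0,0,0,0.368,0.137,1],[5.3,0,0,0.029,0.368,0.137,1],[5.3,0,0,0.029,0.368,0.137,1],[5.3,0,0,0.029,0.368,0.137,1]]'
python3 - <<'E'
from scan import *
T=rk(0,103.6);go(*T,102,85)
snap('wrist','w4.png');snap('top','t4.png');snap('scene','s4.png')
E
```

```text
time: 7.25
ee_pos: [0.5867, 0.1019, 0.17]
tcp_rot: [-158.4, 90.0, -163.4]
wrist_force: [-0.1, -0.6, -1.9]
opening: 0.0263
now [586.7 101.9 170. ] h 84.95 tilt [-8.e-04 -2.e-04 -1.e+00] ax -0.05 d [0.068  0.0002 0.0004] F [-0.1 -0.6 -1.9]
```

View pics/w4.png

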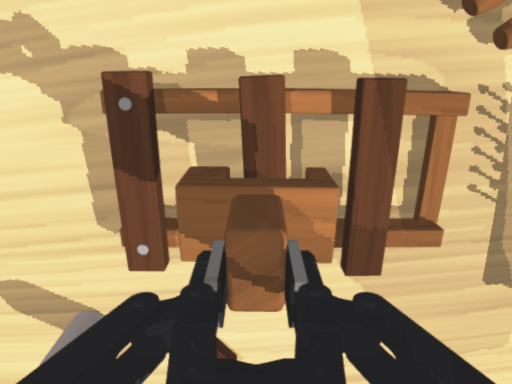

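View pics/s4.png

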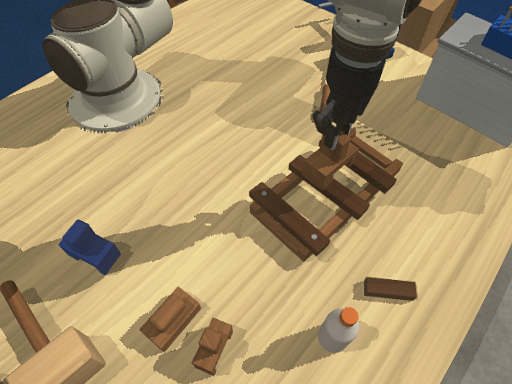

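```bash
python3 -m handwheel '[[0,0,0,0.03,0,0,1],[0,0,0,0.055,0,0,1],[0,0,0,0.068,0,0,1],[0,0,0,0.068,0,0,1]]'
python3 - <<'E'
from scan import *
T=rk(0,65+5);go(*T,102,85);print(irk(pose()[1]*1e3))
snap('wrist','w5.png')
E
```

```text
time: 7.9
ee_pos: [0.5867, 0.1024, 0.1018]
tcp_rot: [-165.7, 90.0, -170.8]
wrist_force: [-0.4, 0.1, -0.6]
opening: 0.0265
now [586.7 102.4 101.8] h 84.99 tilt [-7.e-04 -1.e-04 -1.e+00] ax -0.01 d [-0.0002 -0.034   0.0003] F [-0.4  0.1 -0.6]
[ -0.31943346 103.97410203]
```

View pics/w5.png

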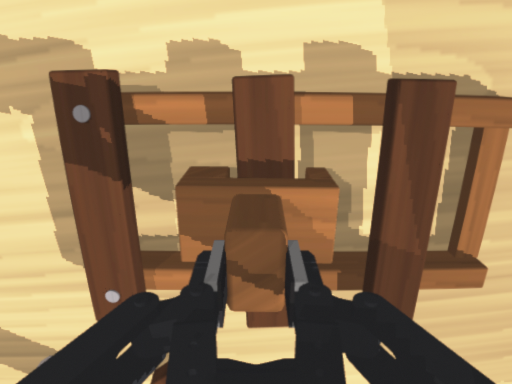

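```bash
python3 -m handwheel '[[0,0,0,0,-0.005,0,1],[0,0,0,0,-0.010,0,1],[0,0,0,0,-0.015,0,1],[0,0,0,0,-0.020,0,1],[0,0,0,0,-0.024,0,1],[0,0,0,0,-0.028,0,1],[0,0,0,0,-0.031,0,1],[0,0,0,0,-0.034,0,1],[0,0,0,0,-0.034,0,1]]'
python3 - <<'E'
from scan import *
T=rk(0,65);go(*T,102,85);print(irk(pose()[1]*1e3))
snap('wrist','w6.png')
E
```

```text
time: 9.07
ee_pos: [0.5839, 0.0683, 0.1018]
tcp_rot: [-111.6, 90.0, -116.6]
wrist_force: [1.1, 0.9, -1.3]
opening: 0.0266
now [583.9  68.3 101.8] h 84.99 tilt [-3.e-04 -5.e-04 -1.e+00] ax -0.01 d [-0.0001 -0.0048  0.0002] F [ 1.1  0.9 -1.3]
[-0.16745598 69.79584247]
```

View pics/w6.png

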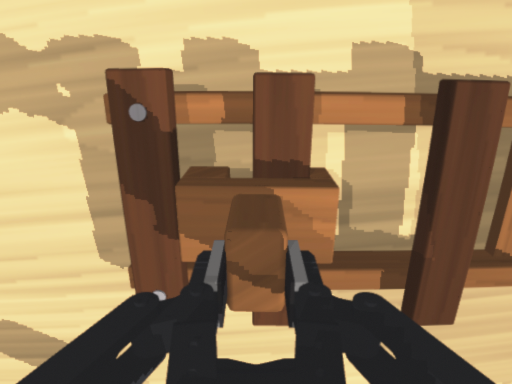

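```bash
python3 -m handwheel '[[0,0,0,0,-0.0015,0,1],[0,0,0,0,-0.003,0,1],[0,0,0,0,-0.004,0,1]]'; python3 -m handwheel '[[0,0,0,0,-0.001,0,1],[0,0,0,0,-0.001,0,1]]'; python3 -m handwheel '[[0,0,0,0,-0.001,0,1],[0,0,0,0,-0.001,0,1]]'
```

```text
time: 9.5
ee_pos: [0.5836, 0.0646, 0.1019]
tcp_rot: [-148.2, 90.0, -153.2]
wrist_force: [0.4, 0.9, -1.6]
opening: 0.0264
time: 9.75
ee_pos: [0.5835, 0.0636, 0.1019]
tcp_rot: [-120.2, 90.0, -125.2]
wrist_force: [-1.2, 1.2, -2.4]
opening: 0.0267
time: 10.0
ee_pos: [0.5835, 0.0627, 0.102]
tcp_rot: [34.4, 90.0, 29.4]
wrist_force: [-0.2, 0.7, -1.7]
opening: 0.0265
```

```bash
python3 -m handwheel '[[0,0,0,0,-0.001,0,1],[0,0,0,0,-0.001,0,1]]'; python3 -m handwheel '[[0,0,0,0,-0.001,0,1],[0,0,0,0,-0.001,0,1]]'
python3 - <<'E'
from scan import *
print(irk(pose()[1]*1e3)); snap('wrist','w7.png')
im=cv2.imread('pics/w7.png')[140:300,100:360]; cv2.imwrite('pics/w7c.png',cv2.resize(im,None,fx=3,fy=3,interpolation=2))
E
```

```text
time: 10.25
ee_pos: [0.5835, 0.0624, 0.1021]
tcp_rot: [85.8, 89.9, 80.9]
wrist_force: [-0.4, 5.2, -1.2]
opening: 0.0266
time: 10.5
ee_pos: [0.5834, 0.0621, 0.1023]
tcp_rot: [86.6, 89.8, 81.6]
wrist_force: [-0.5, 8.5, -0.5]
opening: 0.0264
[-0.12401006 63.5783373 ]
```

View pics/w7c.png

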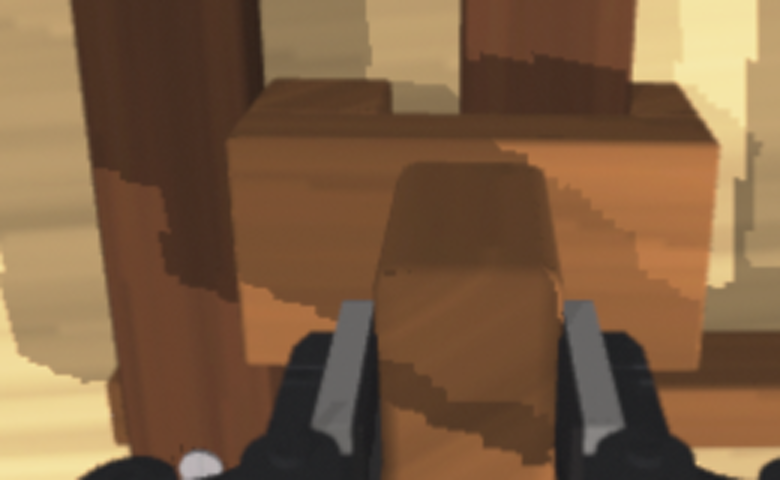

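```bash
python3 -m handwheel '[[0,0,0,0,0.0035,0,1],[0,0,0,0,0.0035,0,1],[0,0,0,-0.02,0.0035,0,1],[0,0,0,-0.06,0.0035,0,1],[0,0,0,-0.06,0.04,0,1],[0,0,0,-0.06,0.09,0,1],[0,0,0,-0.06,0.134,0,1],[0,0,0,-0.06,0.134,0,1],[0,0,0,-0.06,0.134,0,1]]'
python3 - <<'E'
from scan import *
go(*rk(0,196),102,85);print(irk(pose()[1]*1e3))
snap('wrist','w8.png')
E
```

```text
time: 11.68
ee_pos: [0.5949, 0.1938, 0.1618]
tcp_rot: [-106.5, 90.0, -111.5]
wrist_force: [0.1, 0.8, -0.6]
opening: 0.0264
now [594.9 193.8 161.8] h 85.02 tilt [-3.e-04 -8.e-04 -1.e+00] ax 0.02 d [0.0598 0.0003 0.0002] F [ 0.1  0.8 -0.6]
[-1.35793852e-01  1.95758394e+02]
```

View pics/w8.png

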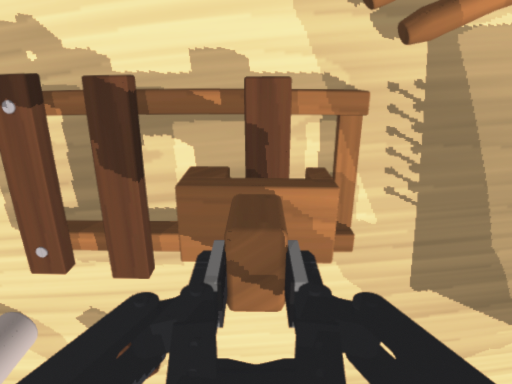

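```bash
python3 -m handwheel '[[0,0,0,0.03,0,0,1],[0,0,0,0.05,0,0,1],[0,0,0,0.06,0,0,1],[0,0,0,0.06,0,0,1]]'
python3 - <<'E'
from scan import *
print(irk(pose()[1]*1e3))
snap('wrist','w9.png')
E
```

```text
time: 12.22
ee_pos: [0.5948, 0.1934, 0.1018]
tcp_rot: [-146.5, 90.0, -151.6]
wrist_force: [0.0, -0.2, -1.1]
opening: 0.0265
[-1.77399392e-01  1.95353320e+02]
```

View pics/w9.png

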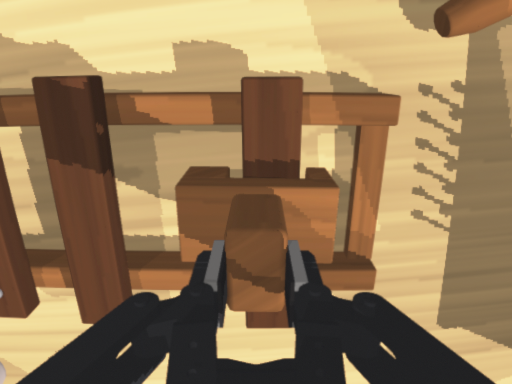

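```bash
python3 -m handwheel '[[0,0,0,0,-0.005,0,1],[0,0,0,0,-0.010,0,1],[0,0,0,0,-0.015,0,1],[0,0,0,0,-0.020,0,1],[0,0,0,0,-0.025,0,1],[0,0,0,0,-0.030,0,1],[0,0,0,0,-0.035,0,1],[0,0,0,0,-0.039,0,1],[0,0,0,0,-0.042,0,1],[0,0,0,0,-0.044,0,1],[0,0,0,0,-0.046,0,1],[0,0,0,0,-0.046,0,1]]'
python3 - <<'E'
from scan import *
print(irk(pose()[1]*1e3))
snap('wrist','w10.png')
im=cv2.imread('pics/w10.png')[60:300,80:380]; cv2.imwrite('pics/w10c.png',cv2.resize(im,None,fx=2.5,fy=2.5,interpolation=2))
E
```

```text
time: 13.78
ee_pos: [0.5909, 0.1482, 0.1019]
tcp_rot: [-110.0, 90.0, -115.0]
wrist_force: [0.6, -0.2, -0.6]
opening: 0.0263
[-1.49834115e-01  1.49959833e+02]
```

View pics/w10c.png

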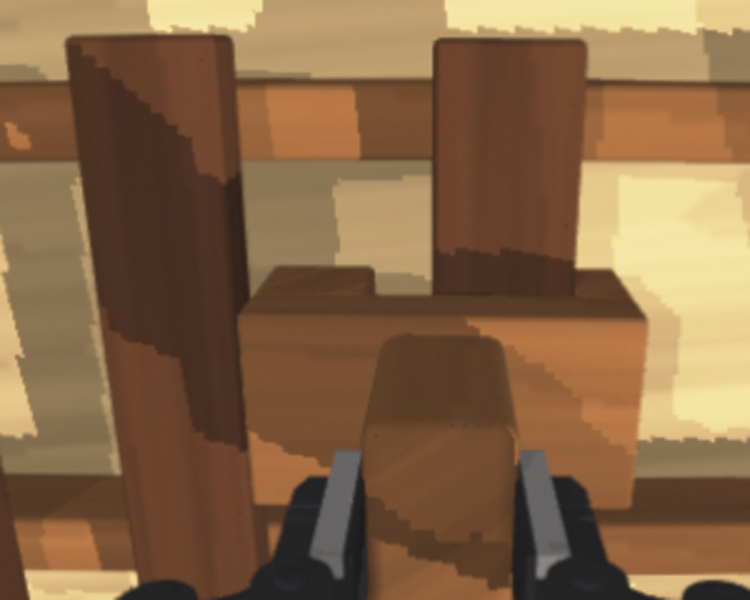

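```bash
python3 -m handwheel '[[0,0,0,0,-0.001,0,1],[0,0,0,0,-0.002,0,1],[0,0,0,0,-0.003,0,1],[0,0,0,0,-0.004,0,1],[0,0,0,0,-0.005,0,1],[0,0,0,0,-0.0058,0,1],[0,0,0,0,-0.0062,0,1],[0,0,0,0,-0.0062,0,1],[0,0,0,0,-0.0062,0,1]]'
python3 - <<'E'
from scan import *
print(irk(pose()[1]*1e3))
snap('wrist','w11.png')
a=cv2.imread('pics/w7.png')[60:280,100:300];b=cv2.imread('pics/w11.png')[60:280,100:300]; cv2.imwrite('pics/w11c.png',cv2.resize(np.hstack([a,b]),None,fx=2,fy=2,interpolation=2))
E
```

```text
time: 14.95
ee_pos: [0.5904, 0.1423, 0.102]
tcp_rot: [74.0, 90.0, 69.0]
wrist_force: [-0.4, 1.1, -1.3]
opening: 0.0265
[-1.11273519e-01  1.44035830e+02]
```

View pics/w11c.png

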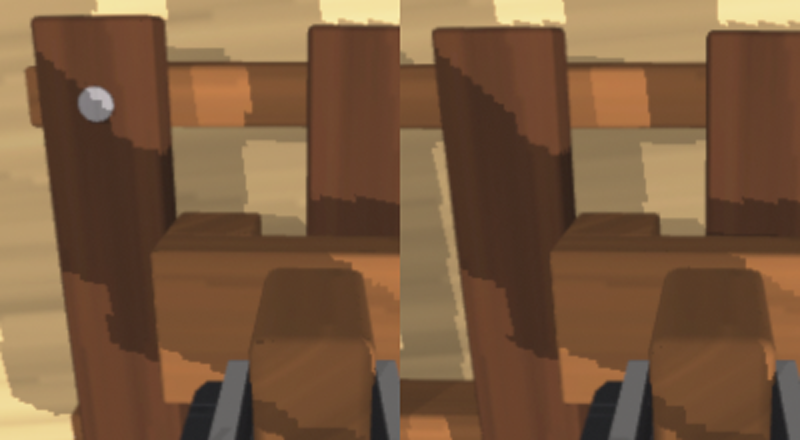

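```bash
python3 -m handwheel '[[0,0,0,0,-0.0008,0,1],[0,0,0,0,-0.0008,0,1],[0,0,0,0,0.0025,0,1],[0,0,0,0,0.003,0,1],[0,0,0,-0.02,0.003,0,1],[0,0,0,-0.06,0.003,0,1],[0,0,0,-0.07,-0.02,-0.05,1],[0,0,0,-0.07,-0.045,-0.105,1],[0,0,0,-0.07,-0.069,-0.15,1],[0,0,0,-0.07,-0.069,-0.175,1],[0,0,0,-0.07,-0.069,-0.175,1],[0,0,0,-0.07,-0.069,-0.175,1]]'
python3 - <<'E'
from scan import *
go(*rk(-175,75),77,85)
R,t=pose();p=snap('wrist','w12.png');snap('top','t12.png')
E
```

```text
time: 16.5
ee_pos: [0.4107, 0.0888, 0.1722]
tcp_rot: [6.2, 89.9, 1.2]
wrist_force: [-0.2, 1.8, -1.3]
opening: 0.0267
now [410.7  88.8 172.2] h 85.02 tilt [ 9.e-04  0.e+00 -1.e+00] ax 0.02 d [ 0.0952 -0.0001 -0.0006] F [-0.2  1.8 -1.3]
```

View pics/w12.png

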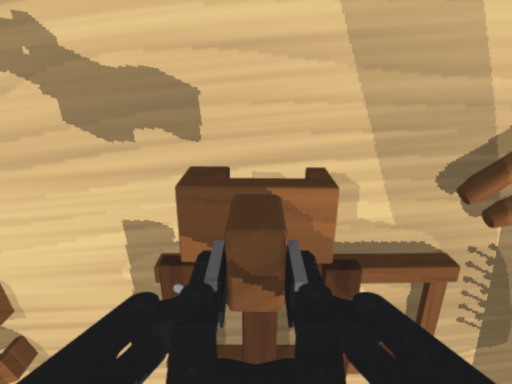

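View pics/t12.png

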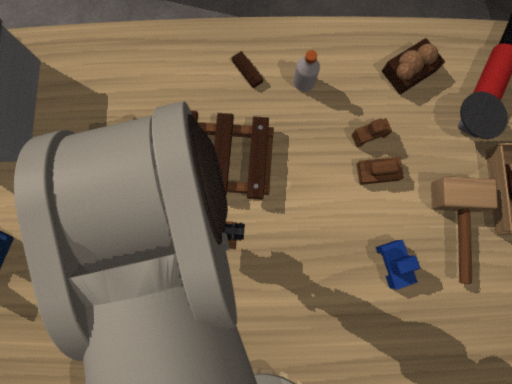

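Slats are set. I'm keeping hold of the spacer for now: I'll look at the gaps from above with it in hand before putting it down, in case they need mending.

```bash
python3 -m handwheel '[[0,0,0,-0.04,-0.03,0.04,1],[0,0,0,-0.09,-0.03,0.10,1],[0,0,0,-0.13,-0.01,0.16,1],[0,0,0,-0.15,0.01,0.22,1],[0,0,0,-0.15,0.01,0.25,1],[0,0,0,-0.15,0.01,0.25,1],[0,0,0,-0.15,0.01,0.25,1]]'
python3 - <<'E'
from scan import *
R,t=pose(); p=world(snap('wrist','w13.png'),R,t);print(t,irk(t*1e3))
im=cv2.imread('pics/w13.png');cv2.imwrite('pics/w13b.png',cv2.resize(im[:260],(800,406),interpolation=2))
E
```

```text
time: 17.48
ee_pos: [0.6616, 0.077, 0.3193]
tcp_rot: [-166.4, 89.8, -171.4]
wrist_force: [0.1, 0.2, -2.2]
opening: 0.0265
[0.66162249 0.07698745 0.31933688] [76.48979959 85.17809984]
```

View pics/w13b.png

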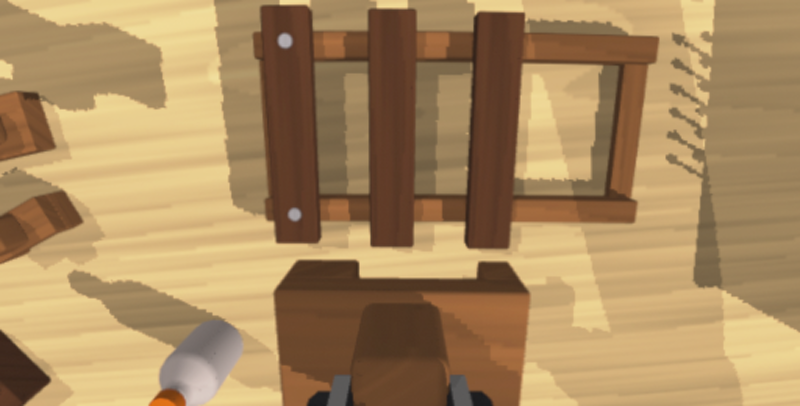

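Run:
```python
from scan import *
R,t=pose(); p=world(bot.camera('wrist'),R,t)
for thr in(95,105,115):
  o=slats(p,dict(fix=[578,-1,-5],a=[585,79,-5],b=[592,159,-5]),thr)
  for n,(g,f) in o.items(): print(thr,n,irk(g).round(1),(g[2]+5).round(2),int(f))
im=cv2.resize(cv2.cvtColor(p['frame'],cv2.COLOR_RGB2BGR)[0:165,160:345],None,fx=4.3,fy=3.6,interpolation=cv2.INTER_CUBIC)
cv2.imwrite('pics/w13c.png',im)
```

```text
95 fix [ 1.7 -0.8] -0.2 2657
95 a [ 4.6 73.3] 3.17 2481
95 b [  6.2 151.6] 0.41 2363
105 fix [ 0.6 -1. ] -0.39 458
105 a [ 4.2 78.6] -0.03 369
105 b [  5.9 157.7] -0.12 444
115 fix [-0.1 -1.1] -0.31 584
115 a [ 3.4 78.8] -0.08 335
115 b [  5.3 158.4] -0.37 439
```

View pics/w13c.png

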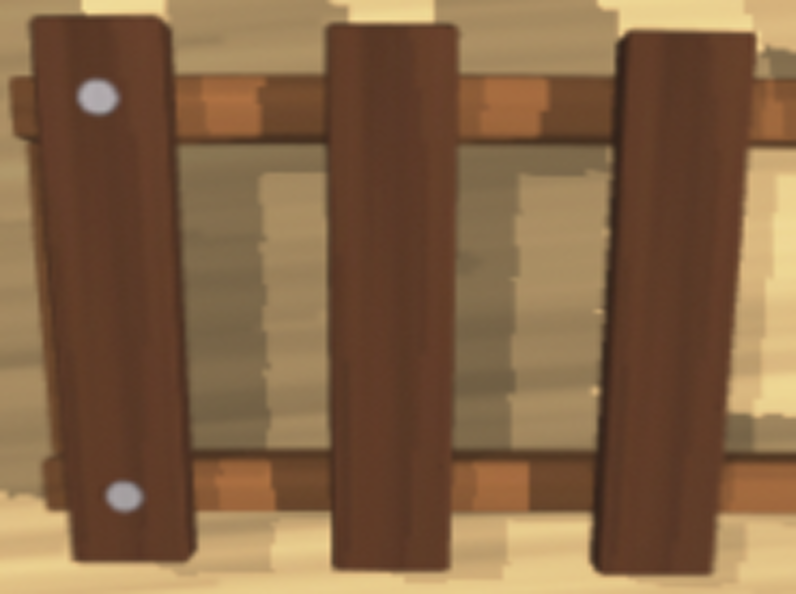

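Gaps measure about 43.7 mm and 43.7 mm, equal to the spacer's nose plus play. Both slats are within 0.4° of square. Now I'll put the spacer down.

```bash
python3 -m handwheel '[[0,0,0,0,-0.01,-0.06,1],[0,0,0,0.01,-0.01,-0.12,1],[0,0,0,0.06,-0.01,-0.18,1],[0,0,0,0.11,-0.01,-0.215,1],[0,0,0,0.15,-0.01,-0.25,1],[0,0,0,0.19,-0.01,-0.25,1],[0,0,0,0.22,-0.01,-0.25,1],[0,0,0,0.235,-0.01,-0.25,1],[0,0,0,0.241,-0.01,-0.25,1],[0,0,0,0.241,-0.01,-0.25,1]]'
```

```text
time: 18.82
ee_pos: [0.4104, 0.0888, 0.0817]
tcp_rot: [17.4, 89.9, 12.4]
wrist_force: [0.2, 0.6, -1.3]
opening: 0.0264
```

```bash
python3 -m handwheel '[[0,0,0,0.002,0,0,1],[0,0,0,0.004,0,0,1],[0,0,0,0.0055,0,0,1],[0,0,0,0.0055,0,0,1]]'; python3 -m handwheel '[[0,0,0,0.001,0,0,1],[0,0,0,0.001,0,0,1]]'
```

```text
time: 19.32
ee_pos: [0.4101, 0.0887, 0.0754]
tcp_rot: [-170.2, 90.0, -175.2]
wrist_force: [-0.1, 1.3, -2.0]
opening: 0.0264
time: 19.58
ee_pos: [0.4103, 0.0888, 0.075]
tcp_rot: [24.0, 90.0, 19.0]
wrist_force: [-1.2, 1.7, 4.2]
opening: 0.0266
```

Contact at z=0.075, the same height as at pickup. Release and retreat.

```bash
python3 -m handwheel '[[0,0,0,0,0,0,0.2],[0,0,0,0,0,0,-0.4],[0,0,0,0,0,0,-1],[0,0,0,0,0,0,-1],[0,0,0,0,0,0,-1],[0,0,0,-0.03,0,0,-1],[0,0,0,-0.08,0,0,-1],[0,0,0,-0.14,0,0,-1],[0,0,0,-0.18,0,0.03,-1],[0,0,0,-0.2,0,0.08,-1],[0,0,0,-0.2,0,0.11,-1],[0,0,0,-0.2,0,0.11,-1],[0,0,0,-0.2,0,0.11,-1]]'
python3 - <<'E'
from scan import *
R,t=pose(); snap('wrist','w14.png');snap('scene','s14.png');print(t)
E
```

```text
time: 21.2
ee_pos: [0.519, 0.0792, 0.2742]
tcp_rot: [-169.9, 89.9, -174.9]
wrist_force: [-0.2, 0.1, 0.2]
opening: 0.0852
[0.51904935 0.07917362 0.27422172]
```

View pics/w14.png

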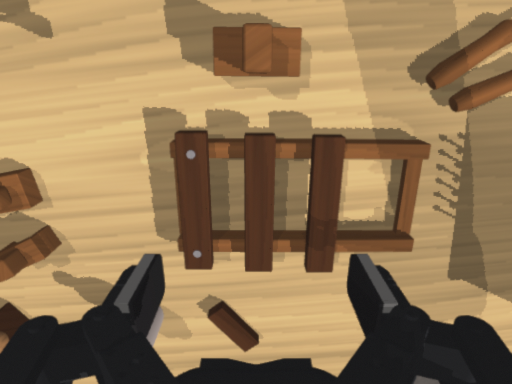

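View pics/s14.png

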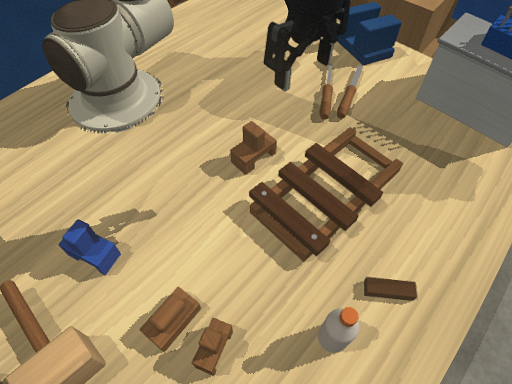

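Run:
```python
from scan import *
R,t=pose(); p=world(bot.camera('wrist'),R,t)
o=slats(p,dict(fix=[578,-1,-5],a=[585,79,-5],b=[592,159,-5]),110)
for n,(g,f) in o.items(): print(n,irk(g).round(1),(g[2]+5).round(2),int(f))
print(bot.job_done(), bot.get_obs()['time'])
```

```text
fix [-0.1 -0.7] -0.46 740
a [ 2.3 78.8] -0.59 399
b [  4.5 158.7] 0.1 470
the job is handed in; nothing more can be done
the job is handed in; nothing more can be done
```

The job is handed in. Both gaps are equal at about 44 mm, and the spacer stands upright on the bench, clear of the rack. The interface gave no verdict.

**What I did:** I picked up the wooden spacer with the thick nose and lowered it over the slat next to the screwed one. I dragged that slat until the nose touched the screwed slat, with contact felt at about 8 N. I then stepped over to the last slat and dragged it up to the slat just set. There I stopped on position and picture, because a loose slat gives almost no force to feel.

**Last checks:**
- **Gaps:** both come out at 43.5 to 44 mm. That is the 28 mm nose plus the 16 mm play in the notch, so a little over the nominal 40 mm. The set slats therefore lie at about y = 80 and 160, not 76 and 152.
- **Squareness:** the loose slats are within about 0.7° of the screwed slat, which is about as finely as the fit can measure.
- **Spacer:** it sits roughly 60 mm from the slat ends, and the gripper was clear of everything at hand-in.
- **Time and force:** the arm was done at about 21 s, and the largest wrist force in my readings was about 8.5 N.

**Failures and disagreements:** some of my early automatic slat fits failed because of shadows, so I dropped them. The first contact also came about 1.3 mm beyond where the camera measurements put it, which is within the calibration. I allowed for that on the second slat.

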